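# Clamp a plate in the drilling fixture by spinning its wing nut

### The arm

A 7-joint arm with a two-finger parallel gripper is mounted at the origin on a cart in front of the work surface, level with it; the furniture and walls round the work are solid. World frame = base frame: x ahead of the robot, y to its left, z up, the work surface at z = 0. Lengths are in m, angles in rad, forces in N, time in s.
With the tool pointing down it reaches from about 0.4 to 0.875 m from the base axis. Payload 19.3 kg.
Tool frame: the origin (TCP) lies at the very end of the fingers, on their centre line; the grasp point (between the pads) lies bot.tcp_to_grasp behind it (bot.tcp_to_grasp is the distance from the TCP to the grasp point, in m); z points along the fingers, y is the direction in which the jaws open and shut (so a half turn about z gives the same grasp; the last joint's range is limited). The gripper opens to 85 mm and grips with 20 to 120 N. Pads are 22 mm wide; open, the fingers measure 114 mm over their backs; the gripper's body (76 mm by 85 mm) begins 54 mm behind the grasp point. The pads swing forward as they close: fully open they stand 13 mm farther back than shut.
Start: joints at [-1.284, 0.521, -0.036, 1.599, 0.021, 1.021, -0.113], TCP at [0.218, 0.586, 0.209] pointing down, gripper open.
Joint ranges: [-2.91, 2.91], [-0.3, 2.13], [-1.5, 1.42], [0.17, 2.43], [-1.26, 4.41], [0.16, 1.93], [-2.52, 2.52]. Speed limits (rad/s): [1.89, 1.89, 2.39, 2.39, 3.01, 3.01, 3.01].

### API

Orientations are given as [roll, pitch, yaw] about the fixed x, y, z axes, in that order (R = Rz(yaw) Ry(pitch) Rx(roll)).
In Python, from workcell import bot gives the robot as it stands.
- The arm moves only by the tool servo_tool, never from a script. Its argument "targets" is a list of rows, each a list of 2 entries, a list of its own where there are three numbers: the shift along the tool's x, y, z in units of 0.05 m (1.0 is 0.05 m), then the turn about the tool's z in units of 5 degrees (1.0 is 5 degrees). A call has 1 to 12 rows; each row shifts and turns the commanded pose from where the row before left it, along the tool's axes as they then stand; what a row does not reach is not made up. A row lasts 1/8 s, in which the tool goes at most 62.5 mm and 10.7 degrees, less where a joint would pass 70% of its speed; a pose out of reach is approached as far as the arm can. A call with a number of a shift or a turn outside -1 to 1 is refused whole. A call with a gripper value outside its range is refused whole. "gripper" is the opening, from -1 (shut) to 1 (fully open), so that 0 is half open, set as the call begins (left out, the last holds). The fingers move at their own pace and stop on an object; "newtons" is the grip in N (left out, the last holds). Time passes only in rows, so rows that do not move let the fingers close. It gives the time, the measured TCP pose, the force and the opening at its end, in the units of the state.
- bot.observe(): the state, without advancing time (a new reading comes with each control period).
- bot.grab_frame(name): name is "side" or "top" or "wrist"; returns the picture (420x560x3 uint8, blue, green, red); there is no depth.
- bot.get_calibration(name): a dict with "fx", "fy", "cx", "cy" (pixels), "pose" (4x4, takes a point from camera to world coordinates). Camera axes: x right, y up, looking along -z (the intrinsics and any distortion apply to the point x, -y, -z); pixel columns grow to the right and rows downward; lengths in m; the calibration is good to about 2 mm. The wrist camera is an equidistant fisheye: a pixel r from the principal point sees the ray r / f radians off the axis. A picture is of the moment at which its call begins: read the wrist's pose just before it. get_calibration takes no time and is no camera call; for the wrist camera it gives the pose at the moment of the call.
- bot.job_done(): hands the job in, once; it reports no verdict.
The state is a dict: "clock": time; "qpos": joint angles; "qd": joint speeds; "joint_efforts": joint torques, N m; "position": TCP position; "tool_rot": TCP orientation; "force": force on the tool from outside, world axes, zero at the start; "moment": the same for the moment, N m; "grip_width": finger opening in m.
Only numpy, scipy, OpenCV 4.12 (cv2) and the standard library are available. Lean on these libraries where they do the work, as an engineer would, in place of code of your own. Each camera call takes 0.05 s, during which the arm holds its last target.

### The job

Get the dark steel plate ready for drilling, using only the fingertips: push it back across the fixture until its far edge lies flush along the whole fence, then wind the brass wing nut down, clockwise, with repeated fingertip strokes against its wings until it will go no further and the blue strap clamps the plate; then take the hand away. Do not grip the wing nut and do not grip or lift the plate, and leave the bush, the spanner and the bolt lying where they are.

Things in the scene. Friction and masses are not known exactly. Their poses are not given: they have to be found in the camera images.
- jig: Drilling fixture fixed to the bench: grey steel base 140 x 290 x 12 mm with two dark rest strips (tops 20 mm up), a fence on its far side and a strap clamp at its left end. Origin on the bench; the base spans x -70 to 70, y -140 to 150 mm. +x points from the robot's side to the fence, +y to the clamp's end. The clamp's stud stands at x 12.5, y 75 mm.
- fence_face (a point): Middle of the face of the dark fence bar, 27 mm above the bench, at x 55, y -45 mm of the fixture. The face is square to the fixture's x, 190 mm long along y; the bar's top is 34 mm above the bench.
- heel_top (a point): Top of the clamp's upright heel screw (12 mm thick, a 22 mm nut low on it), 94 mm above the bench, at x 12.5, y 137 mm of the fixture, 62 mm from the wing nut's axis (it leans up to 4 mm towards +y). It hinders a finger that circles the wing nut: stop short of it, or lift over.
- plate_mid (a point): Centre of the loose dark steel plate, 85 mm (towards the fence) x 160 x 7 mm, 0.6 to 1 kg, half-way up: 23.5 mm above the bench. It lies across the rests, its far edge some 12 to 30 mm from the fence, a little askew, left end under the strap's nose with air between. x axis to the fence, y to the clamp. The base is 8 mm below its underside: a fingertip can reach down beside its near edge.
- plate_back_left (a point): The plate's far left corner (at the fence side, clamp end), half-way up.
- plate_back_right (a point): The plate's far right corner (at the fence side, away from the clamp), half-way up.
- wing_mid (a point): Point on the brass wing nut's axis, level with its wings' middle, about 77 mm above the bench. Two flat round wings, 29 mm across, 8 mm thick, centred 30 mm either side along the point's x (90 mm over all); y is square to their faces, z up. They reach 15 mm above and 14 mm below it. The hub (37 mm wide at its foot) ends 8 mm below it; between the wings stands only the stud's end, 20 mm wide.
- wing_nut (a joint): Turn of the wing nut in rad, growing clockwise from above (right-hand thread, 2.5 mm a turn); at 0 its wings lie along the fixture's x. Starts at 0.5 to 4. It turns easily (about 2 N at a wing) and stays where left. The strap sinks with it: the pad meets the plate at about 8.0, presses harder beyond, and the nut stops hard at 8.8, the thread's end.
- strap: Blue clamp strap, 36 mm wide, 12 mm thick, along the fixture's y from the heel screw (its origin, at the screw's foot) past the stud to its nose, whose brass pad is over the plate at fixture x 12.5, y 10 mm. It rocks on the heel screw, only as the nut is wound. Its top is 42 mm above the bench, at the nose up to 49 mm while slack.
- brass_bush: Brass-coloured turned bush, 36 mm wide, 10 mm high, loose on the fixture's base at the clamp's end, near side. Origin at the centre of its underside. To be left alone.
- combination_spanner: Steel spanner, 225 mm long, 6 mm thick, lying on the bench to the right of the fixture. Origin at the middle of its underside. To be left alone.
- bright_bolt: Loose bright hex bolt, 75 mm long, 26 mm high, lying on the bench to the right of the fixture. Origin at the middle of its underside. To be left alone.

How it is judged:
By the outcome, as a careful person would: the job done as asked, in the order asked, and still so for the second after the job is handed in, with the robot touching nothing.
It also fails if it takes over 58 s, if anything falls off the work surface, if the arm or the gripper's body presses on something with over 40 N, if the wrist force passes 120 N, or if a joint passes its speed limit or range.

## Working session

There is one attempt and no reset: what is moved stays moved. The work goes in short steps, Python scripts to look and compute and a tool call to move; the robot and the scene stay as the last step left them, time stands still between calls to the robot, and variables do not carry over. Pictures are saved under pics/ and viewed, and the job is handed in when it is done.

Besides the shell and the picture viewer there is one more tool, called after "Emit:" by a JSON object that holds its "fn" and its "kwargs". servo_tool: Moves the arm, as the interface text tells. Its arguments: {"type":"object","properties":{"targets":{"type":"array","items":{"type":"array"}},"gripper":{"type":"number"},"newtons":{"type":"number"}},"required":["targets"]}

```bash
mkdir -p pics; ls
cat > h.py <<'E'
import numpy as np, cv2
from workcell import bot
def snap(n,tag):
    c=bot.get_calibration(n); im=bot.grab_frame(n); cv2.imwrite(f'pics/{tag}.png',im); np.savez(f'pics/{tag}.npz',**{k:np.array(v) for k,v in c.items()}); return im,c
def ray(c,u,v):
    d=np.array([(u-c['cx'])/c['fx'],-(v-c['cy'])/c['fy'],-1.0]); P=np.array(c['pose']); return P[:3,3],P[:3,:3]@d
def onz(c,u,v,z):
    o,d=ray(c,u,v); return o+d*(z-o[2])/d[2]
def proj(c,p):
    P=np.array(c['pose']); q=P[:3,:3].T@(np.array(p)-P[:3,3]); return c['cx']+c['fx']*q[0]/-q[2], c['cy']-c['fy']*q[1]/-q[2]
def load(tag): return dict(np.load(f'pics/{tag}.npz'))
E
python3 - <<'E'
from h import *
for n in('side','top'):
    im,c=snap(n,n+'0'); print(n,{k:np.round(v,3).tolist() if k=='pose' else v for k,v in c.items()})
s=bot.observe(); print(s, bot.tcp_to_grasp)
E
```

```text
pics
side {'fx': 480.83637997454736, 'fy': 480.83637997454736, 'cx': 285.5134703384318, 'cy': 207.28024424384287, 'pose': [[0.889, 0.143, -0.436, 0.019], [-0.458, 0.332, -0.824, -0.916], [0.027, 0.932, 0.361, 0.451], [0.0, 0.0, 0.0, 1.0]]}
top {'fx': 458.1010127138056, 'fy': 458.1010127138056, 'cx': 284.93193683640226, 'cy': 204.2798625030206, 'pose': [[0.009, 0.994, -0.111, 0.381], [-1.0, 0.006, -0.02, -0.1], [-0.019, 0.112, 0.994, 1.047], [0.0, 0.0, 0.0, 1.0]]}
{'clock': 0.1, 'qpos': array([-1.28422333,  0.5219679 , -0.03634415,  1.59994257,  0.02123696,
        1.02109675, -0.11280896]), 'qd': array([-0.00105393, -0.00039502,  0.00111968, -0.00137633,  0.00043244,
       -0.00177228,  0.00036258]), 'joint_efforts': array([ 3.53430412e-03, -9.28487992e+01,  1.98413350e+00, -3.70532405e+01,
        1.82251650e-02,  5.43725284e-03, -6.59359944e-05]), 'position': array([0.21820433, 0.58532884, 0.20867773]), 'tool_rot': array([-3.14056851e+00,  9.47367172e-05,  2.78483343e+00]), 'force': array([-0.11208039,  0.15346716, -0.36600831]), 'moment': array([-0.00550772, -0.00759938, -0.05417949]), 'grip_width': 0.08543419958624564} 0.0187
```

View pics/side0.png

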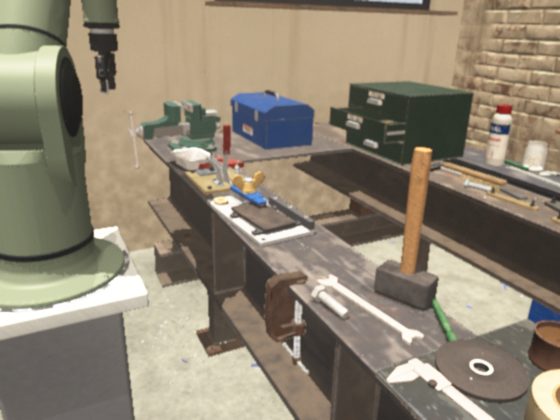

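View pics/top0.png

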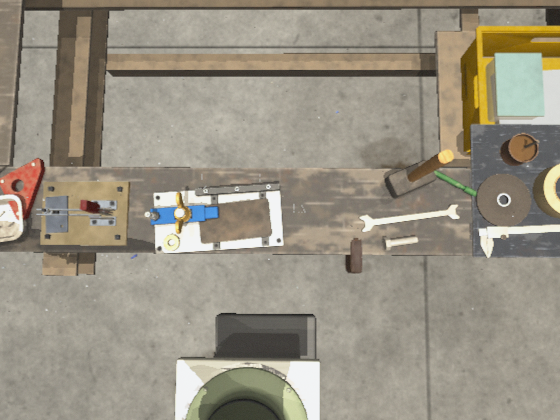

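The side view shows the fixture around (260,215). In the top view, the fixture spans (153-283, 185-250), with the wing nut at (180,213), the fence at (237,188), the bush at (171,242) and the plate at about (235,220). I'll enlarge both.

Run:
```python
import cv2
a=cv2.imread('pics/top0.png')[170:265,140:300]; cv2.imwrite('pics/top0z.png',cv2.resize(a,None,fx=5,fy=5,interpolation=cv2.INTER_CUBIC))
a=cv2.imread('pics/side0.png')[160:250,200:330]; cv2.imwrite('pics/side0z.png',cv2.resize(a,None,fx=6,fy=6,interpolation=cv2.INTER_CUBIC))
```

```text
(no output)
```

View pics/top0z.png

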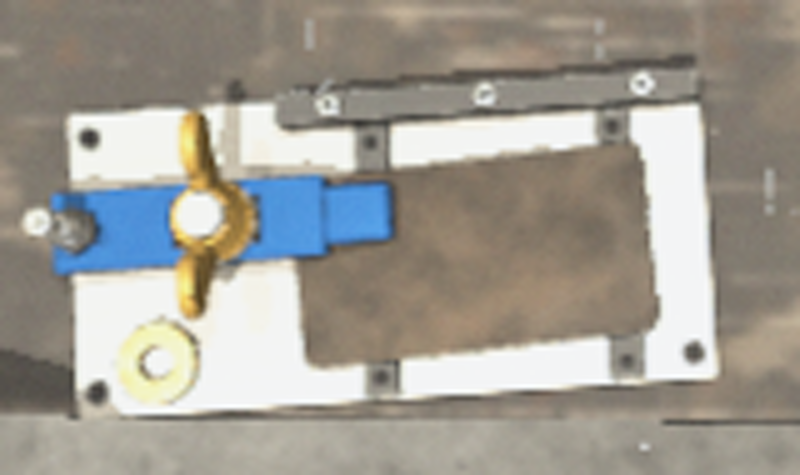

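View pics/side0z.png

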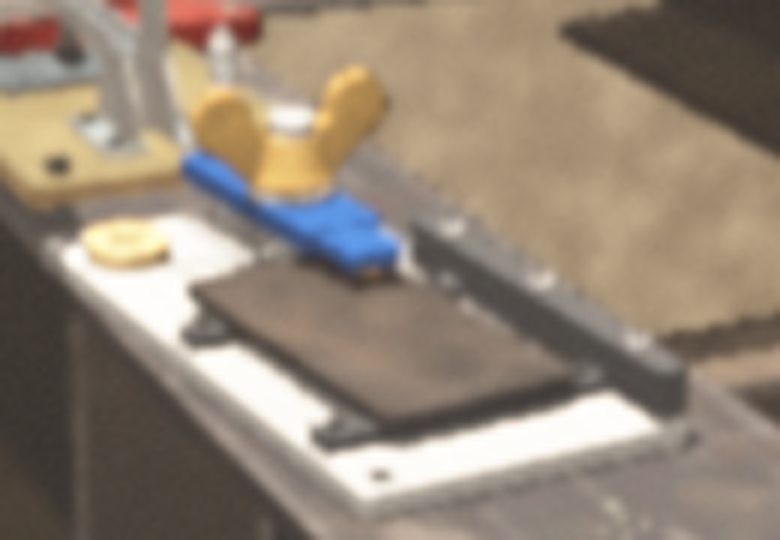

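```bash
cat >> h.py <<'E'
def zt(x,y): return 140+(x+.5)/5-.5,170+(y+.5)/5-.5
E
python3 - <<'E'
from h import *
c=load('top0')
L=[((68,115),.012,(70,150)),((75,413),.012,(-70,150)),((717,377),.012,(-70,-140)),((703,100),.012,(70,-140)),((277,98),.034,None),((280,128),.034,None),((697,100),.034,None),((693,62),.034,None)]
W=[];F=[]
for p,z,f in L:
    w=onz(c,*zt(*p),z); print(p,w.round(4))
    if f: W.append(w[:2]);F.append(np.array(f)/1000)
W=np.array(W);F=np.array(F)
a=F-F.mean(0);b=W-W.mean(0)
th=np.arctan2((a[:,0]*b[:,1]-a[:,1]*b[:,0]).sum(),(a*b).sum()); R=np.array([[np.cos(th),-np.sin(th)],[np.sin(th),np.cos(th)]])
t=W.mean(0)-R@F.mean(0); print('th',th,np.degrees(th),'t',t, 'res',(W-(F@R.T+t))*1000)
f=lambda p,z:(R.T@(onz(c,*zt(*p),z)[:2]-t)*1000).round(1)
print('fence front ends',f((280,128),.034),f((697,100),.034))
for n,p,z in [('plate BR',(658,325),.027),('plate FR',(640,147),.027),('plate BL(near left)',(308,365),.027),('near edge mid',(480,347),.027),('far edge at 430',(430,170),.027),('far at 600',(600,149),.027),('stud top',(200,215),.09),('wing+x tip',(195,112),.085),('wing-x',(190,318),.085),('heel top',(37,222),.094),('bush',(158,362),.022),('strap nose mid',(391,211),.049)]:
    print(n,f(p,z),onz(c,*zt(*p),z).round(4))
E
```

```text
(68, 115) [0.5224 0.2226 0.012 ]
(75, 413) [0.3865 0.2138 0.012 ]
(717, 377) [ 0.4051 -0.0763  0.012 ]
(703, 100) [ 0.531  -0.0687  0.012 ]
(277, 98) [0.5276 0.1217 0.034 ]
(280, 128) [0.5141 0.12   0.034 ]
(697, 100) [ 0.5278 -0.0667  0.034 ]
(693, 62) [ 0.545  -0.0648  0.034 ]
th 0.04959351882941555 2.84149932012809 t [0.46147904 0.06784863] res [[-1.60226092  1.43226568]
 [ 2.34412215 -0.3712207 ]
 [ 6.56548279 -0.83236058]
 [-7.30734402 -0.22868441]]
fence front ends [55.1 49.5] [  59.6 -137.7]
plate BR [ -39.7 -116.2] [ 0.4276 -0.0501  0.027 ]
plate FR [  40.4 -111.1] [ 0.5074 -0.0411  0.027 ]
plate BL(near left) [-51.   40.5] [0.4086 0.1057 0.027 ]
near edge mid [-46.2 -36.5] [0.4172 0.0291 0.027 ]
far edge at 430 [ 34.1 -16.3] [0.4964 0.0532 0.027 ]
far at 600 [ 40.3 -93.1] [ 0.5064 -0.0231  0.027 ]
stud top [11.6 72.2] [0.4695 0.1405 0.09  ]
wing+x tip [56.3 74.9] [0.514  0.1454 0.085 ]
wing-x [-31.3  78.3] [0.4264 0.1445 0.085 ]
heel top [ 11.2 140. ] [0.4657 0.2082 0.094 ]
bush [-46.7 108.9] [0.4095 0.1743 0.022 ]
strap nose mid [14.1 -1.9] [0.4757 0.0667 0.049 ]
```

```bash
cat >> h.py <<'E'
def tri(c1,p1,c2,p2):
    o1,d1=ray(c1,*p1);o2,d2=ray(c2,*p2)
    s=np.linalg.lstsq(np.stack([d1,-d2],1),o2-o1,rcond=None)[0]
    a=o1+s[0]*d1;b=o2+s[1]*d2; return (a+b)/2,np.linalg.norm(a-b)
E
python3 - <<'E'
from h import *
c=load('top0');s=load('side0')
L=[((68,115),.012,(70,150)),((75,413),.012,(-70,150)),((717,377),.012,(-70,-140)),((280,128),.034,(55,50)),((697,100),.034,(55,-140))]
W=np.array([onz(c,*zt(*p),z)[:2] for p,z,_ in L]);F=np.array([f for *_,f in L])/1000
a=F-F.mean(0);b=W-W.mean(0)
th=np.arctan2((a[:,0]*b[:,1]-a[:,1]*b[:,0]).sum(),(a*b).sum()); R=np.array([[np.cos(th),-np.sin(th)],[np.sin(th),np.cos(th)]])
t=W.mean(0)-R@F.mean(0); print('deg',np.degrees(th),'t',t, 'res',((W-(F@R.T+t))*1000).round(1))
np.savez('fix.npz',R=R,t=t)
f=lambda w:(R.T@(w[:2]-t)*1000).round(1)
zs=lambda x,y:(200+(x+.5)/6-.5,160+(y+.5)/6-.5)
for n,p,q in [('stud top',(200,215),(291,117)),('wing far tip top',(195,118),(357,72)),('wing near top',(190,310),(222,92)),('fence right front top',(697,100),(683,373)),('base right near',(717,377),(362,505)),('plate near right top',(655,328),(398,420)),('plate near left',(308,365),(193,290)),('plate far right',(640,147),(585,375))]:
    w,e=tri(c,zt(*p),s,zs(*q)); print(n,w.round(4),'gap mm',round(e*1000,1),'fix',f(w))
for n,p,z in [('plate BR',(658,325),.027),('plate FR',(640,147),.027),('plate NL',(308,365),.027),('near edge mid',(480,347),.027),('far edge at 430',(430,170),.027),('far at 600',(600,149),.027),('rest L near',(382,380),.02),('rest R near',(627,360),.02),('heel',(37,222),.094),('bush',(158,362),.022),('wingfar',(195,118),.09),('wingnear',(190,310),.09)]:
    print(n,f(onz(c,*zt(*p),z)))
print('stud world',R@[.0125,.075]+t)
E
```

```text
deg 3.8751767815451434 t [0.46412204 0.068162  ] res [[-1.5  0. ]
 [ 2.3  0.7]
 [ 1.3 -0. ]
 [-1.6 -1.8]
 [-0.6  1.1]]
stud top [0.4708 0.1429 0.08  ] gap mm 0.7 fix [11.7 74.1]
wing far tip top [0.5064 0.1444 0.095 ] gap mm 8.1 fix [47.3 73.2]
wing near top [0.4338 0.1397 0.0964] gap mm 10.1 fix [-25.4  73.4]
fence right front top [ 0.5325 -0.0694  0.0355] gap mm 10.9 fix [  58.9 -141.9]
base right near [ 0.405  -0.0762  0.0094] gap mm 0.3 fix [ -68.8 -140. ]
plate near right top [ 0.4283 -0.0498  0.0274] gap mm 4.7 fix [ -43.7 -115.3]
plate near left [0.4102 0.1054 0.0253] gap mm 3.5 fix [-51.2  40.8]
plate far right [ 0.5094 -0.0423  0.0283] gap mm 5.0 fix [  37.7 -113.3]
plate BR [ -44.5 -115.6]
plate FR [  35.8 -111.9]
plate NL [-52.9  41.2]
near edge mid [-49.5 -35.8]
far edge at 430 [ 31.2 -17.1]
far at 600 [ 36.  -93.9]
rest L near [-61.3   9.7]
rest R near [ -58.9 -100.5]
heel [ 11.1 139.6]
bush [-47.3 109.6]
wingfar [51.7 72.6]
wingnear [-29.5  77.4]
stud world [0.47152473 0.14383531]
```

Emit:
{"fn": "servo_tool", "kwargs": {"targets": [[[0, 0, -0.4], -1], [[0, 0, -0.4], -1], [[0, 0, 0], -1], [[0, 0, 0], -1], [[0, 0, 0], -0.87]], "gripper": -1, "newtons": 20}}

```text
clock: 0.72
position: [0.2183, 0.5854, 0.2489]
tool_rot: [-3.141, -0.0, -3.071]
force: [0.4, -0.3, 0.4]
grip_width: 0.0003
```

Emit:
{"fn": "servo_tool", "kwargs": {"targets": [[[-0.2, -0.5, 0], 0], [[-0.42, -1, 0], 0], [[-0.42, -1, 0], 0], [[-0.42, -1, 0], 0], [[-0.42, -1, 0], 0], [[-0.42, -1, 0], 0], [[-0.42, -1, 0], 0], [[-0.42, -1, 0], 0], [[-0.42, -1, 0], 0], [[-0.42, -1, 0], 0], [[-0.2, -0.5, 0], 0], [[0, 0, 0], 0]]}}

```text
clock: 2.22
position: [0.4613, 0.0992, 0.249]
tool_rot: [-3.141, -0.0, -3.077]
force: [-0.6, 0.6, -0.4]
grip_width: 0.0003
```

Emit:
{"fn": "servo_tool", "kwargs": {"targets": [[[0.43, -0.45, 0], 0], [[0.43, -0.45, 0], 0], [[0.43, -0.45, 0], 0], [[0, 0, 0.6], 0], [[0, 0, 1], 0], [[0, 0, 1], 0], [[0, 0, 0.8], 0], [[0, 0, 0.4], 0], [[0, 0, 0], 0]]}}

```text
clock: 3.35
position: [0.4, 0.0299, 0.0583]
tool_rot: [-3.141, -0.003, -3.072]
force: [-0.2, 0.1, 0.6]
grip_width: -0.0001
```

Run:
```python
from h import *
s=bot.observe(); print(s['position'],s['tool_rot'],s['qpos'].round(2))
for n in('side','top','wrist'): 
    im,c=snap(n,n+'1')
    if n=='side': cv2.imwrite('pics/side1z.png',cv2.resize(im[160:250,180:330],None,fx=5,fy=5,interpolation=cv2.INTER_CUBIC))
print(np.array(c['pose']).round(3),c['fx'],c['cx'],c['cy'])
```

```text
[0.40003262 0.02987189 0.05825092] [-3.14145128e+00 -2.96176637e-03 -3.07238804e+00] [-0.29  0.46  0.08  2.29 -0.1   0.4   1.52]
[[-0.069 -0.959 -0.274  0.332]
 [ 0.998 -0.066 -0.019  0.024]
 [ 0.    -0.275  0.961  0.224]
 [ 0.     0.     0.     1.   ]] 325.19226210127806 281.4905403263747 208.6693953089994
```

View pics/side1z.png

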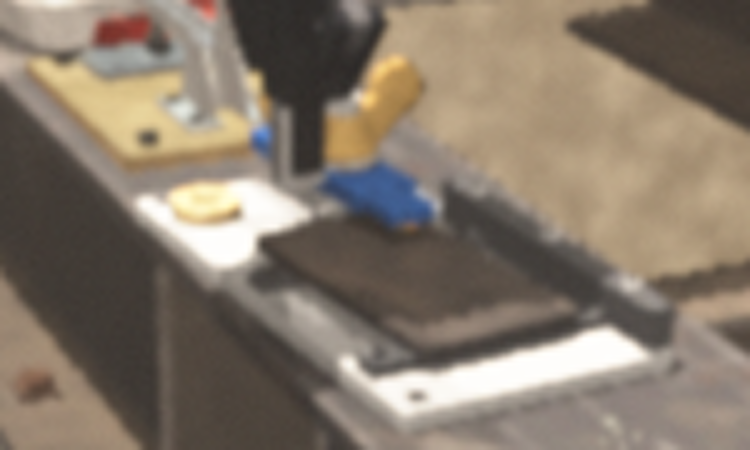

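View pics/wrist1.png

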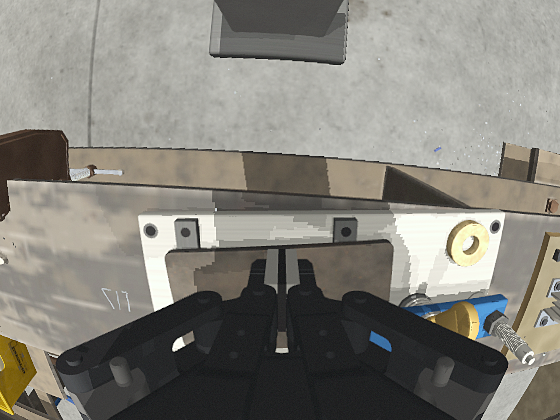

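```bash
cat >> h.py <<'E'
def onzf(c,u,v,z):
    x=(u-c['cx'])/c['fx'];y=(v-c['cy'])/c['fy'];r=np.hypot(x,y);k=np.sin(r)/r if r>0 else 1
    d=np.array(c['pose'])[:3,:3]@np.array([x*k,-y*k,-np.cos(r)]);o=np.array(c['pose'])[:3,3]
    return o+d*(z-o[2])/d[2]
FX=np.load('fix.npz') if __import__('os').path.exists('fix.npz') else None
def tofix(w): return (FX['R'].T@(np.array(w)[:2]-FX['t'])*1000).round(1)
E
python3 - <<'E'
from h import *
c=load('wrist1')
for n,p,z in [('plate near edge R',(170,252),.027),('near edge mid-left',(240,247),.027),('near edge L',(385,240),.027),('base near edge',(265,212),.012),('base nr corner',(138,215),.012),('base nl',(503,211),.012),('bush',(468,243),.022),('restR',(186,220),.02),('restL',(344,219),.02),('tip near face',(278,248),.058),('tip left corner',(313,288),.058)]:
    w=onzf(c,*p,z); print(n,w.round(4),tofix(w))
print('tcp',tofix([.4,.0299]))
im=cv2.imread('pics/wrist1.png');cv2.imwrite('pics/wrist1z.png',cv2.resize(im[200:360,160:400],None,fx=3.3,fy=3.3))
E
```

```text
plate near edge R [ 0.4246 -0.0461  0.027 ] [ -47.1 -111.3]
near edge mid-left [0.4166 0.0027 0.027 ] [-51.9 -62.1]
near edge L [0.4056 0.0992 0.027 ] [-56.3  34.9]
base near edge [0.3959 0.0175 0.012 ] [-71.5 -46. ]
base nr corner [ 0.4047 -0.0756  0.012 ] [ -69.  -139.4]
base nl [0.3825 0.2073 0.012 ] [-72.1 144.3]
bush [0.4072 0.1709 0.022 ] [-49.8 106.3]
restR [ 0.4029 -0.0358  0.02  ] [-68.1 -99.6]
restL [0.3948 0.0704 0.02  ] [-69.    6.9]
tip near face [0.4023 0.0272 0.058 ] [-64.4 -36.7]
tip left corner [0.4265 0.0493 0.058 ] [-38.8 -16.3]
tcp [-66.6 -33.8]
```

View pics/wrist1z.png

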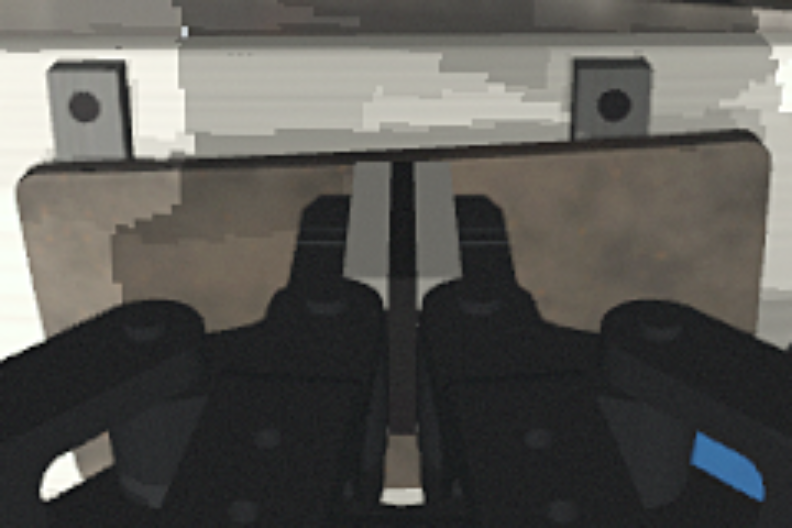

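Run:
```python
from h import *
for n in('side','top'):
    c=load(n+'1'); print(n,[np.round(proj(c,p),1).tolist() for p in [(.4,.03,.058),(.389,.03,.058),(.411,.03,.058),(.4,.03,.089),(.4,.03,.1)]])
a=cv2.imread('pics/side1.png')[160:220,210:280];cv2.imwrite('pics/s1zz.png',cv2.resize(a,None,fx=11,fy=10,interpolation=cv2.INTER_NEAREST))
c=load('wrist1');P=c['pose']
for p in [(.389,.03,.058),(.4,.03,.058),(.389,.03,.089),(.411,.03,.058)]:
    q=P[:3,:3].T@(np.array(p)-P[:3,3]); th=np.arctan2(np.hypot(q[0],q[1]),-q[2]);ph=np.arctan2(-q[1],q[0]);print(p,(c['cx']+c['fx']*th*np.cos(ph)).round(1),(c['cy']+c['fx']*th*np.sin(ph)).round(1))
```

```text
side [[238.7, 206.2], [234.2, 206.9], [243.2, 205.5], [238.6, 193.3], [238.6, 188.6]]
top [[233.2, 246.5], [233.1, 251.6], [233.3, 241.3], [231.2, 246.2], [230.5, 246.1]]
(0.389, 0.03, 0.058) 284.8 225.6
(0.4, 0.03, 0.058) 283.4 244.4
(0.389, 0.03, 0.089) 285.5 247.9
(0.411, 0.03, 0.058) 282.0 262.4
```

View pics/s1zz.png

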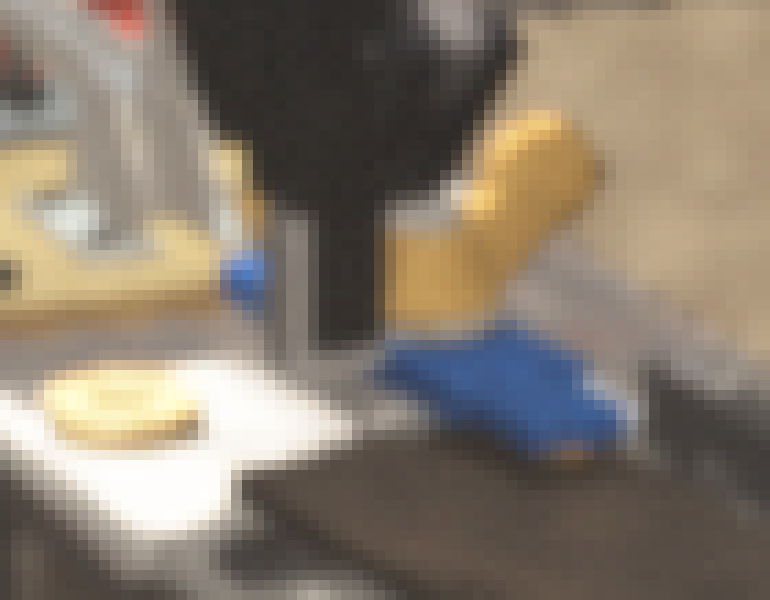

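Emit:
{"fn": "servo_tool", "kwargs": {"targets": [[[0, 0, 0.2], 0], [[0, 0, 0.2], 0], [[0, 0, 0.16], 0], [[0, 0, 0], 0]]}}

```text
clock: 4.0
position: [0.4007, 0.0292, 0.0305]
tool_rot: [-3.141, -0.001, -3.073]
force: [-0.3, -0.4, 0.4]
grip_width: 0.0002
```

Run:
```python
from h import *
im,c=snap('side','side2');w,c=snap('wrist','wrist2')
a=cv2.resize(im[160:220,200:280],None,fx=8,fy=8,interpolation=cv2.INTER_NEAREST)
b=cv2.resize(w[190:290,220:340],None,fx=5,fy=5)
cv2.imwrite('pics/s2.png',a);cv2.imwrite('pics/w2.png',b)
```

```text
(no output)
```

View pics/s2.png

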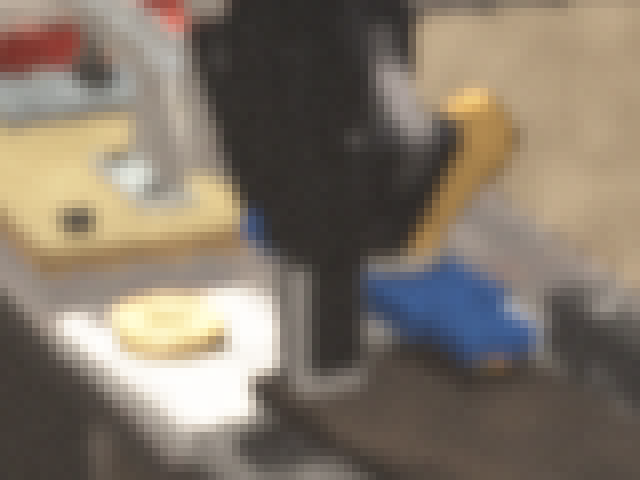

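View pics/w2.png

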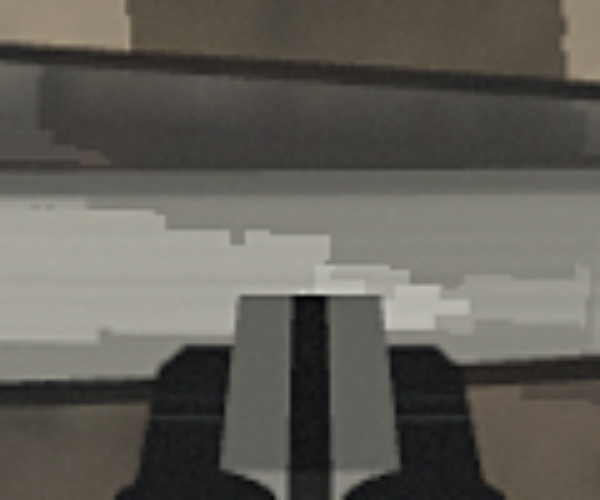

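Emit:
{"fn": "servo_tool", "kwargs": {"targets": [[[0.06, 0, 0], 0], [[0, 0, 0.1], 0], [[0, 0, 0.08], 0], [[0, 0, 0.06], 0], [[0, 0, 0], 0]]}}

```text
clock: 4.72
position: [0.398, 0.029, 0.0189]
tool_rot: [-3.142, -0.0, -3.073]
force: [0.2, -0.2, 0.1]
grip_width: 0.0002
```

Run:
```python
from h import *
im,c=snap('side','side3')
a=cv2.resize(im[175:235,210:290],None,fx=10,fy=10,interpolation=cv2.INTER_NEAREST)
cv2.imwrite('pics/s3.png',a)
print(proj(c,(.398,.029,.019)),proj(c,(.387,.029,.019)),proj(c,(.409,.029,.019)),proj(c,(.398,.029,.044)))
```

```text
(np.float64(238.20385754534146), np.float64(222.35315094204472)) (np.float64(233.70676042747368), np.float64(223.10924156290383)) (np.float64(242.6619223337879), np.float64(221.6036227718982)) (np.float64(238.1114492490307), np.float64(212.20889216822295))
```

View pics/s3.png

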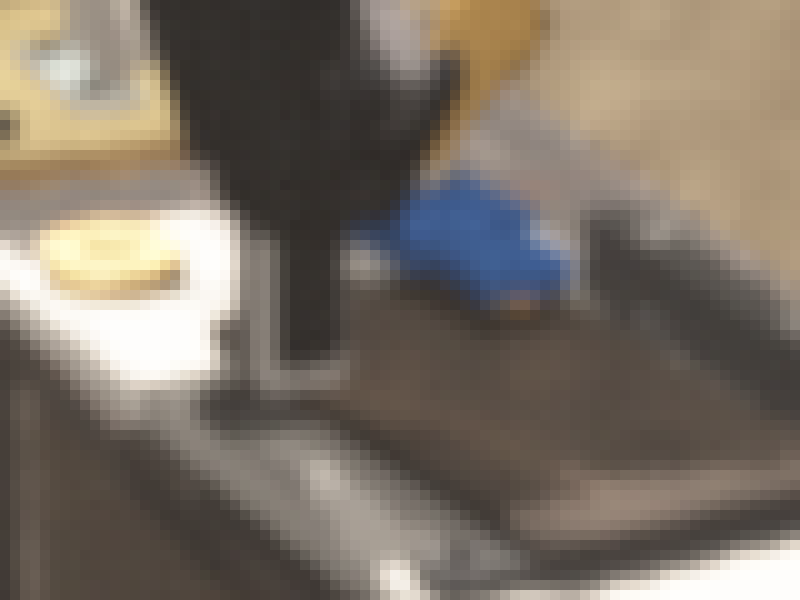

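Emit:
{"fn": "servo_tool", "kwargs": {"targets": [[[0, 0, 0.06], 0], [[0, 0, 0.04], 0], [[0, 0, 0.04], 0], [[0, 0, 0], 0]]}}

```text
clock: 5.28
position: [0.398, 0.0291, 0.0121]
tool_rot: [-3.142, -0.0, -3.073]
force: [1.0, -0.9, 0.0]
grip_width: 0.0002
```

Emit:
{"fn": "servo_tool", "kwargs": {"targets": [[[0, 0, 0.04], 0], [[0, 0, 0.02], 0], [[0, 0, 0], 0]]}}

```text
clock: 5.65
position: [0.3981, 0.0291, 0.0091]
tool_rot: [-3.142, -0.0, -3.073]
force: [1.0, 0.1, 1.0]
grip_width: -0.0002
```

Emit:
{"fn": "servo_tool", "kwargs": {"targets": [[[0, 0, 0.06], 0], [[0, 0, 0.06], 0], [[0, 0, 0.06], 0], [[0, 0, 0.06], 0], [[0, 0, 0], 0]]}}

```text
clock: 6.28
position: [0.398, 0.029, -0.003]
tool_rot: [-3.142, -0.0, -3.073]
force: [0.3, 0.0, 0.0]
grip_width: -0.0001
```

Run:
```python
from h import *
im,c=snap('side','side4');w,c2=snap('wrist','wrist4')
a=cv2.resize(im[175:235,210:290],None,fx=10,fy=10,interpolation=cv2.INTER_NEAREST)
cv2.imwrite('pics/s4.png',a);cv2.imwrite('pics/w4.png',cv2.resize(w[190:290,160:400],None,fx=3.3,fy=3.3))
s=bot.observe();p=s['position'];print(p,s['force'],proj(c,p),s['qpos'].round(2))
```

```text
[ 0.39809204  0.02907954 -0.00281709] [0.19474624 0.39294496 0.15299886] (np.float64(238.30745150370953), np.float64(231.05145082741896)) [-0.26  0.6   0.04  2.31 -0.11  0.23  1.53]
```

View pics/s4.png

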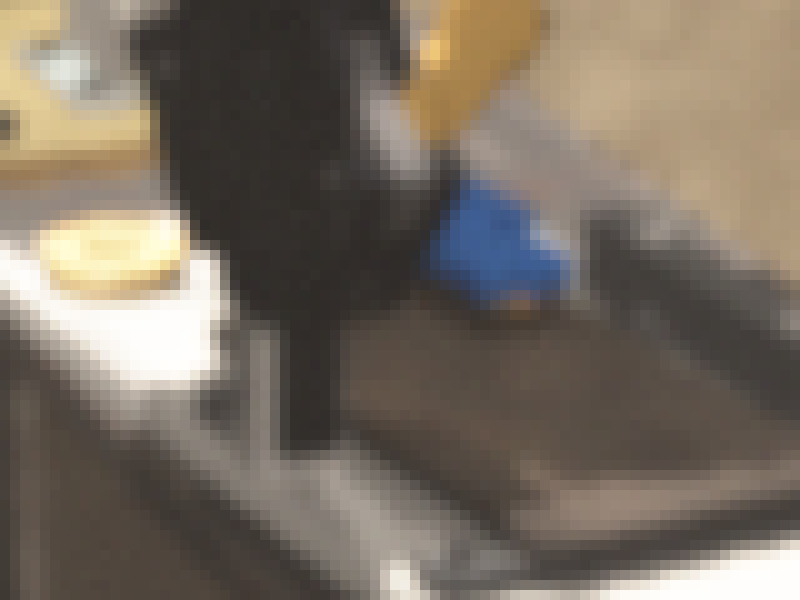

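View pics/w4.png

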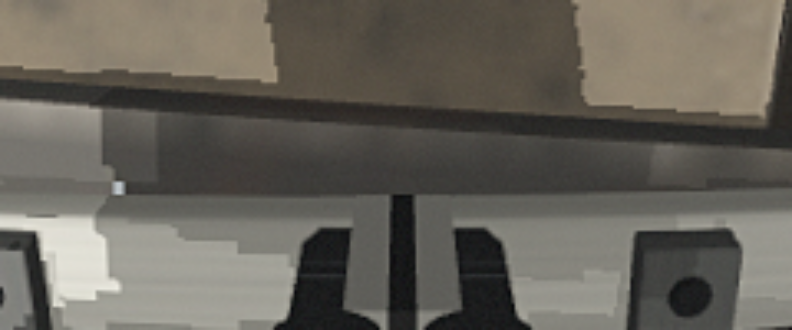

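Emit:
{"fn": "servo_tool", "kwargs": {"targets": [[[0, 0, 0.06], 0], [[-0.04, 0, 0], 0], [[-0.04, 0, 0], 0], [[-0.04, 0, 0], 0], [[-0.04, 0, 0], 0], [[-0.04, 0, 0], 0], [[-0.04, 0, 0], 0], [[0, 0, 0], 0]]}}

```text
clock: 7.38
position: [0.4091, 0.0298, -0.0059]
tool_rot: [-3.141, -0.002, -3.073]
force: [-6.5, -0.4, 2.6]
grip_width: -0.0004
```

Emit:
{"fn": "servo_tool", "kwargs": {"targets": [[[-0.04, 0, 0], 0], [[-0.04, 0, 0], 0], [[-0.04, 0, 0], 0], [[-0.04, 0, 0], 0], [[-0.04, 0, 0], 0], [[0, 0, 0], 0]]}}

```text
clock: 8.12
position: [0.419, 0.0304, -0.0059]
tool_rot: [-3.141, -0.002, -3.073]
force: [-5.5, 0.5, 3.1]
grip_width: 0.0003
```

Emit:
{"fn": "servo_tool", "kwargs": {"targets": [[[-0.04, 0, 0], 0], [[-0.04, 0, 0], 0], [[-0.04, 0, 0], 0], [[0, 0, 0], 0]]}}

```text
clock: 8.62
position: [0.4251, 0.0309, -0.0059]
tool_rot: [-3.141, -0.002, -3.073]
force: [-5.0, 0.4, 2.0]
grip_width: 0.0003
```

Run:
```python
from h import *
im,c=snap('side','side5');w,c2=snap('top','top5')
cv2.imwrite('pics/s5.png',cv2.resize(im[170:250,200:330],None,fx=6,fy=6,interpolation=cv2.INTER_CUBIC))
cv2.imwrite('pics/t5.png',cv2.resize(w[170:265,140:300],None,fx=5,fy=5,interpolation=cv2.INTER_CUBIC))
```

```text
(no output)
```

View pics/s5.png

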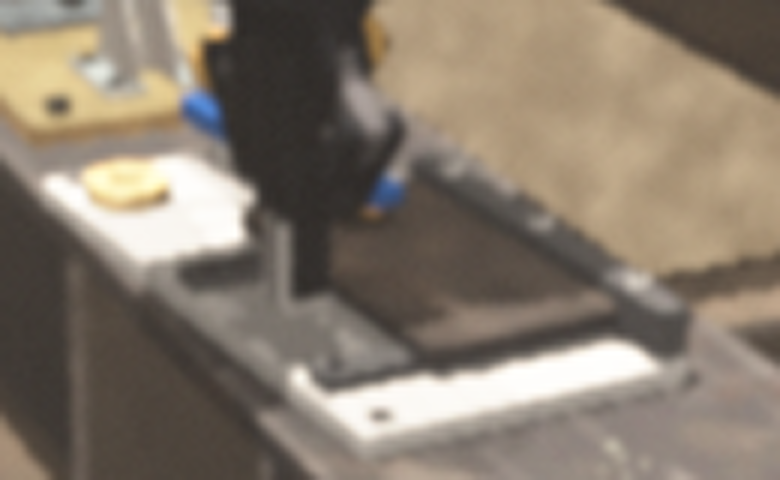

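View pics/t5.png

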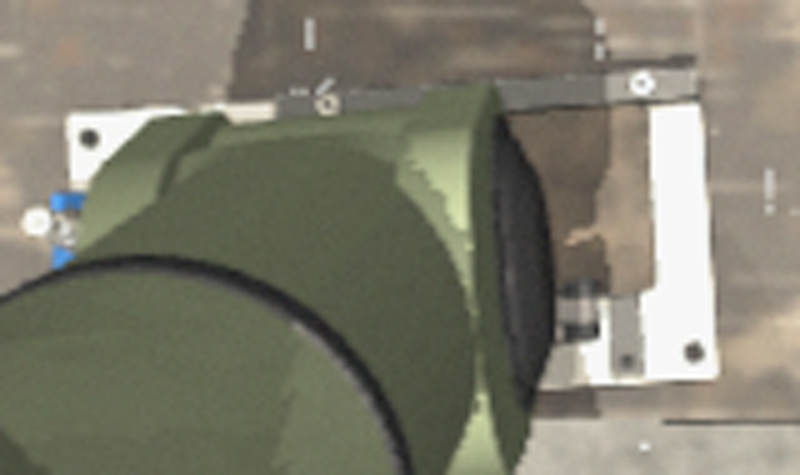

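The plate is almost at the fence: the right end touches or nearly touches near (600,325) in the side zoom. I'll keep pushing in small steps until the force rises.

Emit:
{"fn": "servo_tool", "kwargs": {"targets": [[[-0.03, 0, 0], 0], [[-0.03, 0, 0], 0], [[0, 0, 0], 0]]}}

```text
clock: 9.1
position: [0.4253, 0.0308, -0.0062]
tool_rot: [-3.141, -0.007, -3.073]
force: [-18.7, -0.0, 12.1]
grip_width: -0.0002
```

Emit:
{"fn": "servo_tool", "kwargs": {"targets": [[[-0.03, 0, 0], 0], [[0, 0, 0], 0]]}}

```text
clock: 9.35
position: [0.4253, 0.0307, -0.0063]
tool_rot: [-3.141, -0.01, -3.073]
force: [-23.6, 0.6, 16.6]
grip_width: 0.0004
```

Emit:
{"fn": "servo_tool", "kwargs": {"targets": [[[0.15, 0, 0], 0], [[0.2, 0, 0], 0], [[0, 0, -0.4], 0], [[0, 0, -1], 0], [[0, 0, -1], 0], [[-0.5, 0, -1], 0], [[-0.5, 0, -0.4], 0], [[0, 0, 0], 0]]}}

```text
clock: 10.35
position: [0.4647, 0.0338, 0.1855]
tool_rot: [3.141, 0.004, -3.073]
force: [-0.2, 0.1, 0.1]
grip_width: -0.0001
```

Run:
```python
from h import *
im,c=snap('side','side6');w,c2=snap('wrist','wrist6')
cv2.imwrite('pics/s6.png',cv2.resize(im[170:250,200:330],None,fx=6,fy=6,interpolation=cv2.INTER_CUBIC))
```

```text
(no output)
```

View pics/s6.png

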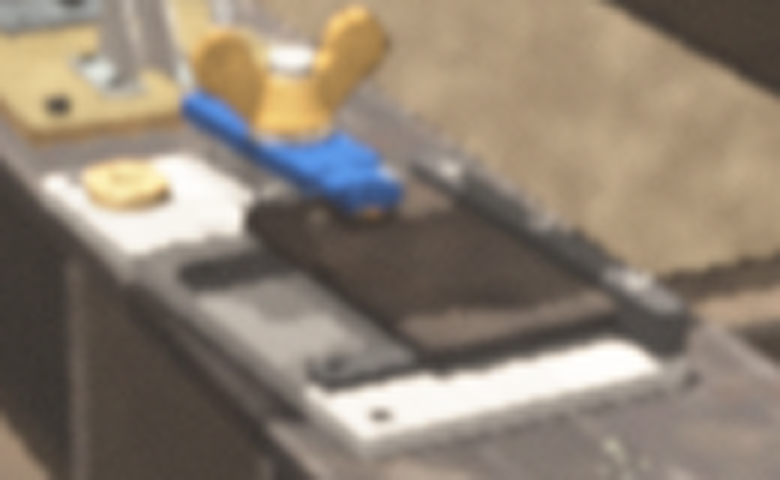

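View pics/wrist6.png

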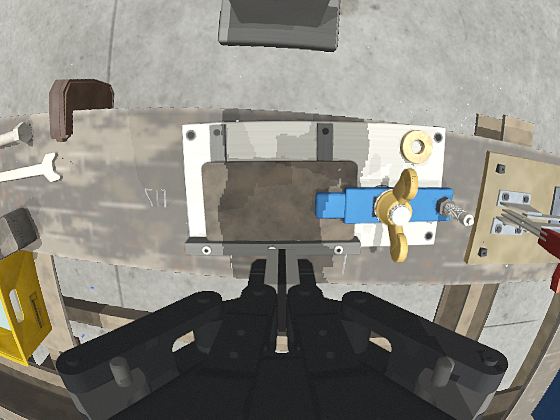

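Run:
```python
from h import *
w=cv2.imread('pics/wrist6.png');cv2.imwrite('pics/w6.png',cv2.resize(w[115:265,175:375],None,fx=4,fy=4,interpolation=cv2.INTER_CUBIC))
```

```text
(no output)
```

View pics/w6.png

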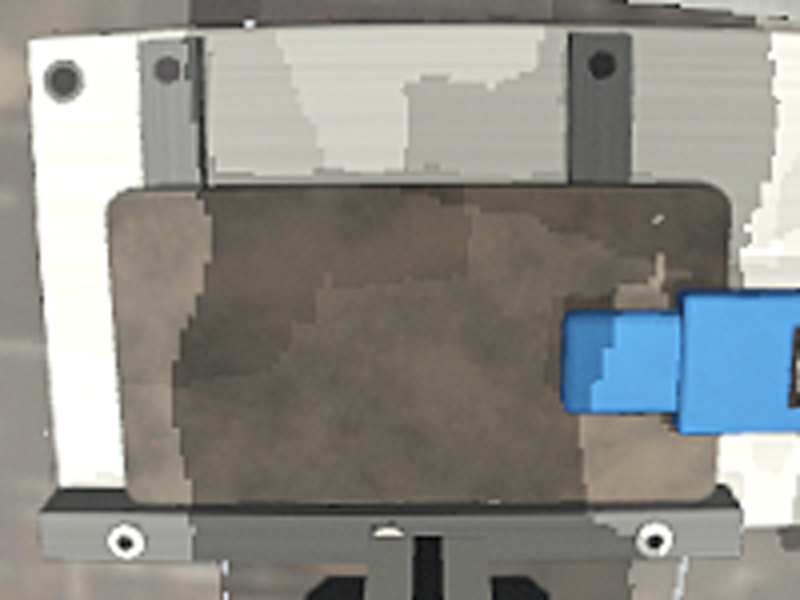

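Run:
```python
from h import *
c=load('wrist6'); z4=lambda x,y:(175+(x+.5)/4-.5,115+(y+.5)/4-.5)
for n,p,z in [('near L',(700,186),.027),('near mid',(400,187),.027),('near R',(140,190),.027),('far R',(160,503),.027),('far mid',(400,505),.027),('far L',(690,500),.027),('fence face top R',(120,508),.034),('fence top L',(730,502),.034)]:
    print(n,tofix(onzf(c,*z4(*p),z)))
for n,p,z in [('stud top',(399,213),.08),('wing far end',(400,258),.085),('wing near end',(408,174),.085),('heel top',(466,220),.094),('bush',(415,147),.022)]: print(n,tofix(onzf(c,*p,z)))
```

```text
near L [-30.3  33.5]
near mid [-29.4 -42. ]
near R [ -29.4 -107.7]
far R [  55.  -107.1]
far mid [ 55.1 -42.4]
far L [54.1 35.4]
fence face top R [  53.9 -116.6]
fence top L [52.1 44.8]
stud top [ 8.4 70.7]
wing far end [50.7 75.3]
wing near end [-28.3  74. ]
heel top [ 11.2 135.4]
bush [-47.1 106.3]
```

Emit:
{"fn": "servo_tool", "kwargs": {"targets": [[[-0.234, 0.663, 0], 0], [[-0.234, 0.663, 0], 0], [[-0.234, 0.663, 0], 0], [[-0.234, 0.663, 0], 0], [[0, 0, 0.4], 0.35], [[0, 0, 0.8], 0.35], [[0, 0, 0.6], 0], [[0, 0, 0.3], 0], [[0, 0, 0], 0]]}}

```text
clock: 11.58
position: [0.4998, 0.1686, 0.0784]
tool_rot: [-3.141, -0.002, -3.135]
force: [0.3, -0.5, 0.1]
grip_width: 0.0
```

Run:
```python
from h import *
im,c=snap('side','side7');w,c2=snap('wrist','wrist7')
cv2.imwrite('pics/s7.png',cv2.resize(im[150:240,190:320],None,fx=6,fy=6,interpolation=cv2.INTER_CUBIC))
cv2.imwrite('pics/w7.png',cv2.resize(w[150:310,160:400],None,fx=3.3,fy=3.3,interpolation=cv2.INTER_CUBIC))
```

```text
(no output)
```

View pics/s7.png

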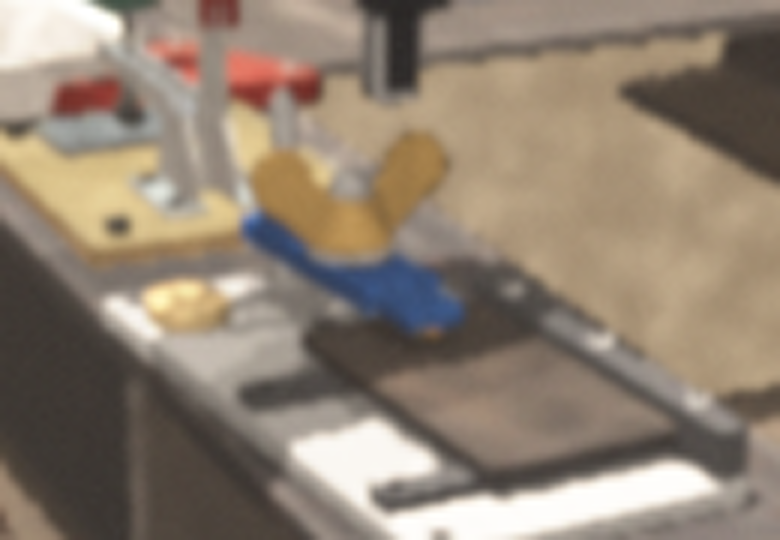

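View pics/w7.png

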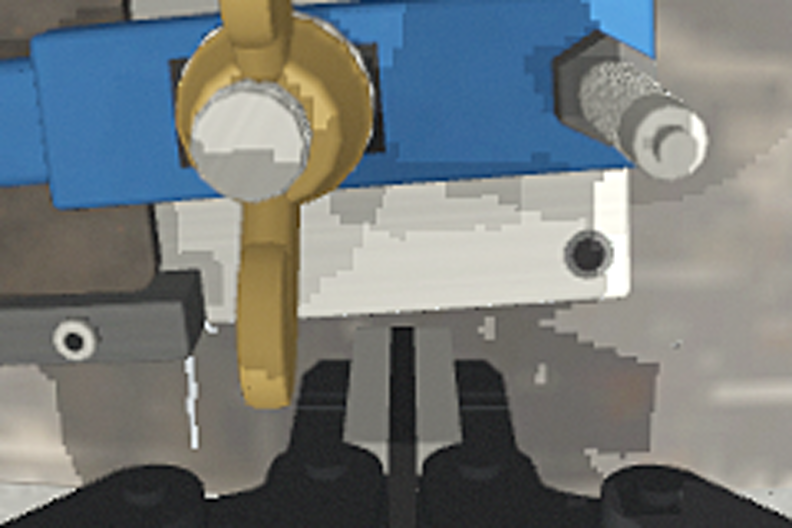

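Run:
```python
from h import *
c=load('side7')
for z in (.078,.09,.1,.11): print(z,np.round(proj(c,(.489,.1686,z)),1),np.round(proj(c,(.4998,.1686,z)),1))
w=load('wrist7'); z3=lambda x,y:(160+(x+.5)/3.3-.5,150+(y+.5)/3.3-.5)
for n,p,z in [('wing far tip',(265,405),.08),('wing outer top',(267,250),.092),('stud top c',(250,145),.083),('heel',(672,143),.094)]: r=onzf(w,*z3(*p),z); print(n,r.round(4),tofix(r))
```

```text
0.078 [250.5 176.1] [254.4 175.6]
0.09 [250.5 171.6] [254.4 171.2]
0.1 [250.5 167.9] [254.4 167.4]
0.11 [250.6 164.1] [254.4 163.7]
wing far tip [0.5157 0.1448 0.08  ] [56.7 73. ]
wing outer top [0.4835 0.1478 0.092 ] [24.7 78.1]
stud top c [0.4695 0.1444 0.083 ] [10.5 75.7]
heel [0.466  0.2073 0.094 ] [ 11.3 138.7]
```

Emit:
{"fn": "servo_tool", "kwargs": {"targets": [[[-0.05, 0, 0.3], 0], [[0, 0, 0.3], 0], [[0, 0, 0.15], 0], [[0, -0.05, 0], 0], [[0, -0.05, 0], 0], [[0, -0.02, 0], 0], [[0, 0, 0], 0]]}}

```text
clock: 12.55
position: [0.5034, 0.1631, 0.042]
tool_rot: [3.141, 0.001, -3.135]
force: [0.5, 0.4, -0.5]
grip_width: 0.0
```

Emit:
{"fn": "servo_tool", "kwargs": {"targets": [[[-0.031, -0.057, 0], 1], [[-0.031, -0.057, 0], 1], [[-0.031, -0.057, 0], 1], [[-0.031, -0.057, 0], 1], [[-0.031, -0.057, 0], 1], [[-0.031, -0.057, 0], 1], [[-0.031, -0.057, 0], 1], [[-0.031, -0.057, 0], 1]]}}

```text
clock: 13.55
position: [0.5084, 0.1383, 0.0419]
tool_rot: [3.141, 0.0, 2.448]
force: [0.6, 3.1, 1.2]
grip_width: 0.0003
```

```bash
cat > rel.py <<'E'
from h import *
s=bot.observe();p=s['position'];yaw=s['tool_rot'][2];d=p[:2]-FX['t']-FX['R']@[.0125,.075]
tx=np.array([np.cos(yaw),np.sin(yaw)]);ty=np.array([np.sin(yaw),-np.cos(yaw)])
print('rel',(d*1000).round(1),'tool',(d@tx*1000).round(1),(d@ty*1000).round(1),'yaw',np.degrees(yaw).round(1),'r',np.linalg.norm(d)*1000,'z',p[2],'q7',s['qpos'][6],'F',s['force'].round(1),s['clock'])
E
cat > look.py <<'E'
import sys
from h import *
t=sys.argv[1]
w,c2=snap('wrist','w'+t); cv2.imwrite(f'pics/wz{t}.png',cv2.resize(w[130:310,140:420],None,fx=2.8,fy=2.8,interpolation=cv2.INTER_CUBIC))
E
python3 rel.py; python3 look.py 8
```

```text
rel [36.9 -5.5] tool -31.9 19.3 yaw 140.3 r 37.26749159597349 z 0.04193099203361339 q7 0.7826065619443892 F [0.6 3.1 1.2] 13.55
```

View pics/wz8.png

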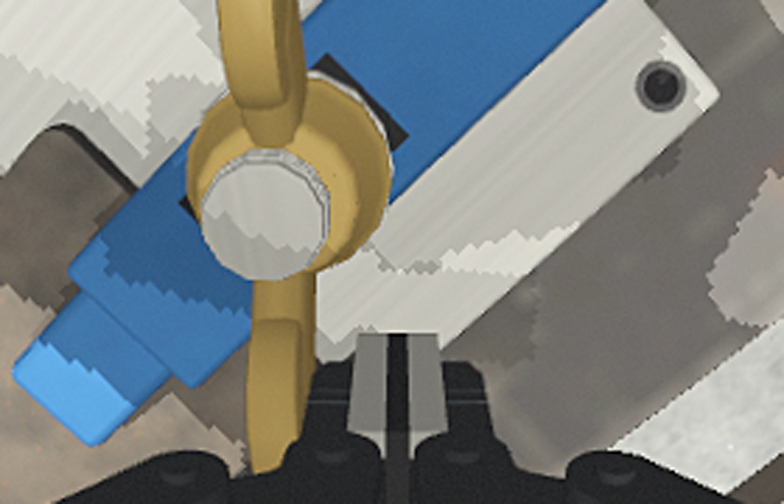

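Emit:
{"fn": "servo_tool", "kwargs": {"targets": [[[-0.031, -0.057, 0], 1], [[-0.031, -0.057, 0], 1], [[-0.031, -0.057, 0], 1], [[-0.031, -0.057, 0], 1], [[-0.031, -0.057, 0], 1], [[-0.031, -0.057, 0], 1], [[-0.031, -0.057, 0], 1], [[-0.031, -0.057, 0], 1], [[-0.031, -0.057, 0], 1], [[-0.031, -0.057, 0], 1], [[-0.031, -0.057, 0], 1], [[-0.031, -0.057, 0], 1]]}}

```text
clock: 15.1
position: [0.4853, 0.1088, 0.0419]
tool_rot: [3.141, 0.0, 1.402]
force: [1.7, -2.2, -0.4]
grip_width: 0.0001
```

```bash
python3 rel.py; python3 look.py 9
```

```text
rel [ 13.8 -35.1] tool -32.3 19.5 yaw 80.3 r 37.700005623722326 z 0.04189489296474177 q7 0.09016535535462664 F [ 1.7 -2.2 -0.4] 15.1
```

View pics/wz9.png

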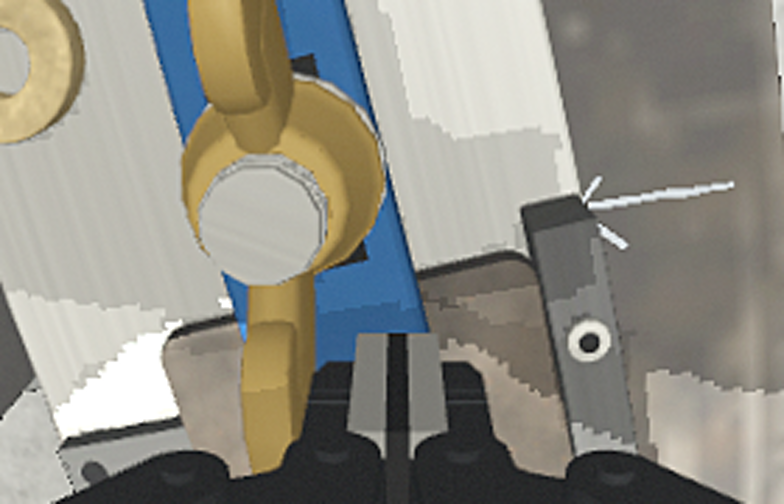

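Emit:
{"fn": "servo_tool", "kwargs": {"targets": [[[-0.031, -0.057, 0], 1], [[-0.031, -0.057, 0], 1], [[-0.031, -0.057, 0], 1], [[-0.031, -0.057, 0], 1], [[-0.031, -0.057, 0], 1], [[-0.031, -0.057, 0], 1], [[-0.031, -0.057, 0], 1], [[-0.031, -0.057, 0], 1], [[-0.031, -0.057, 0], 1], [[-0.031, -0.057, 0], 1], [[-0.031, -0.057, 0], 1], [[-0.031, -0.057, 0], 1]]}}

```text
clock: 16.65
position: [0.448, 0.1144, 0.0417]
tool_rot: [3.142, 0.001, 0.356]
force: [-0.3, -1.8, -0.2]
grip_width: 0.0001
```

Emit:
{"fn": "servo_tool", "kwargs": {"targets": [[[-0.031, -0.057, 0], 1], [[-0.031, -0.057, 0], 1], [[-0.031, -0.057, 0], 1], [[-0.031, -0.057, 0], 1], [[0, 0, 0], 0]]}}

```text
clock: 17.27
position: [0.4395, 0.1243, 0.0416]
tool_rot: [3.141, 0.001, 0.01]
force: [-0.5, -0.6, -0.1]
grip_width: 0.0
```

```bash
python3 rel.py; python3 look.py 10
```

```text
rel [-32.  -19.5] tool -32.2 19.2 yaw 0.6 r 37.488252412275216 z 0.041608505955657855 q7 -0.9638506817276293 F [-0.5 -0.6 -0.1] 17.275
```

View pics/wz10.png

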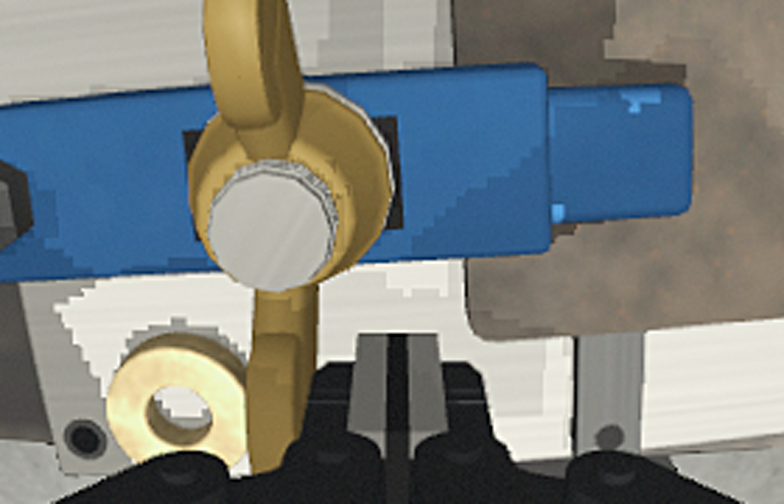

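Emit:
{"fn": "servo_tool", "kwargs": {"targets": [[[0, 0.08, 0], 0], [[0, 0.04, -0.5], 0], [[0, 0, -0.5], 0], [[0, 0, -0.1], 0], [[0.036, 0.055, 0], -1], [[0.036, 0.055, 0], -1], [[0.036, 0.055, 0], -1], [[0.036, 0.055, 0], -1], [[0.036, 0.055, 0], -1], [[0.036, 0.055, 0], -1], [[0.036, 0.055, 0], -1], [[0.036, 0.055, 0], -1]]}}

```text
clock: 18.82
position: [0.4598, 0.1019, 0.0962]
tool_rot: [-3.141, 0.0, 0.709]
force: [0.3, -0.5, -0.0]
grip_width: 0.0002
```

Emit:
{"fn": "servo_tool", "kwargs": {"targets": [[[0.036, 0.055, 0], -1], [[0.036, 0.055, 0], -1], [[0.036, 0.055, 0], -1], [[0.036, 0.055, 0], -1], [[0.036, 0.055, 0], -1], [[0.036, 0.055, 0], -1], [[0.036, 0.055, 0], -1], [[0.036, 0.055, 0], -1], [[0.036, 0.055, 0], -1], [[0.036, 0.055, 0], -1], [[0.036, 0.055, 0], -1], [[0.036, 0.055, 0], -1]]}}

```text
clock: 20.32
position: [0.4967, 0.1093, 0.0962]
tool_rot: [-3.141, -0.0, 1.756]
force: [-0.4, -0.4, 0.2]
grip_width: 0.0002
```

Emit:
{"fn": "servo_tool", "kwargs": {"targets": [[[0.036, 0.055, 0], -1], [[0.036, 0.055, 0], -1], [[0.036, 0.055, 0], -1], [[0.036, 0.055, 0], -1], [[0.036, 0.055, 0], -1], [[0.036, 0.055, 0], -1], [[0.036, 0.055, 0], -1], [[0.036, 0.055, 0], -1], [[0.036, 0.055, 0], -1], [[0.036, 0.055, 0], -1], [[0.036, 0.055, 0], -1], [[0.036, 0.055, 0], -1]]}}

```text
clock: 21.82
position: [0.5088, 0.1451, 0.0962]
tool_rot: [3.141, -0.001, 2.804]
force: [-0.2, -0.2, 0.1]
grip_width: 0.0001
```

Emit:
{"fn": "servo_tool", "kwargs": {"targets": [[[0.036, 0.055, 0], -1], [[0.036, 0.055, 0], -1], [[0.036, 0.055, 0], -1], [[0, 0, 0], 0]]}}

```text
clock: 22.32
position: [0.5056, 0.1543, 0.0964]
tool_rot: [3.141, -0.001, 3.062]
force: [-0.1, -0.1, -0.9]
grip_width: 0.0
```

```bash
python3 rel.py; python3 look.py 11
```

```text
rel [34.1 10.5] tool -33.2 13.2 yaw 175.4 r 35.68593195232345 z 0.09637742250762676 q7 1.2107676684410302 F [-0.1 -0.1 -0.9] 22.325
```

View pics/wz11.png

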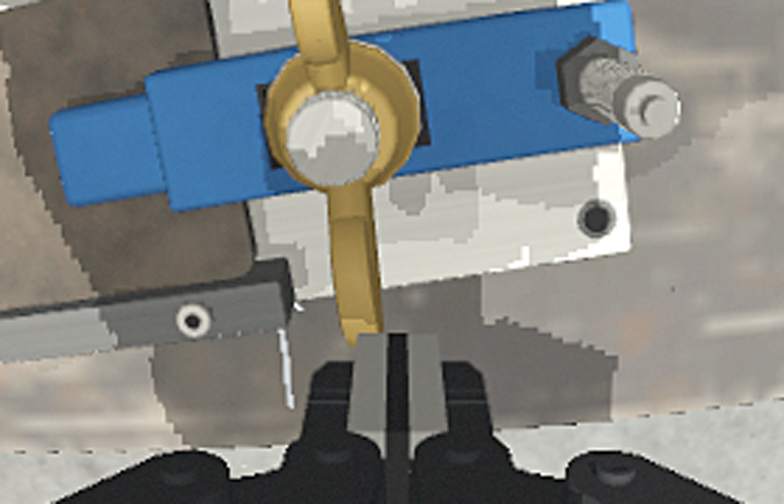

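Emit:
{"fn": "servo_tool", "kwargs": {"targets": [[[0.035, 0.15, 0], 0], [[0.035, 0.156, 0], -1], [[0, 0, 0.4], 0], [[0, 0, 0.4], 0], [[0, 0, 0.29], 0], [[0, -0.08, 0], 0], [[0, 0, 0], 0]]}}

```text
clock: 23.25
position: [0.5039, 0.1654, 0.0427]
tool_rot: [-3.142, 0.0, -3.135]
force: [0.2, -1.0, -0.2]
grip_width: 0.0
```

```bash
python3 rel.py; python3 look.py 12
```

```text
rel [32.4 21.6] tool -32.5 21.4 yaw -179.6 r 38.90034841950534 z 0.04265550021738978 q7 1.2700458089672795 F [ 0.2 -1.  -0.2] 23.25
```

View pics/wz12.png

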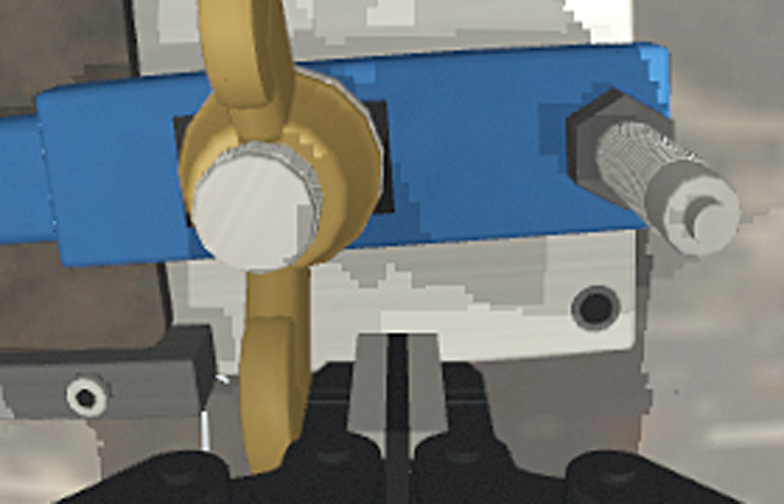

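Emit:
{"fn": "servo_tool", "kwargs": {"targets": [[[-0.025, -0.095, 0], 1], [[-0.031, -0.057, 0], 1], [[-0.031, -0.057, 0], 1], [[-0.031, -0.057, 0], 1], [[-0.031, -0.057, 0], 1], [[-0.031, -0.057, 0], 1], [[-0.031, -0.057, 0], 1], [[-0.031, -0.057, 0], 1], [[-0.031, -0.057, 0], 1], [[-0.031, -0.057, 0], 1], [[-0.031, -0.057, 0], 1], [[-0.031, -0.057, 0], 1]]}}

```text
clock: 24.8
position: [0.5051, 0.127, 0.043]
tool_rot: [3.14, 0.0, 2.099]
force: [2.0, -0.9, -0.4]
grip_width: 0.0001
```

Emit:
{"fn": "servo_tool", "kwargs": {"targets": [[[-0.031, -0.057, 0], 1], [[-0.031, -0.057, 0], 1], [[-0.031, -0.057, 0], 1], [[-0.031, -0.057, 0], 1], [[-0.031, -0.057, 0], 1], [[-0.031, -0.057, 0], 1]]}}

```text
clock: 25.55
position: [0.4917, 0.1129, 0.0429]
tool_rot: [3.14, -0.001, 1.575]
force: [1.7, -1.1, -0.3]
grip_width: 0.0003
```

```bash
python3 rel.py; python3 look.py 13
```

```text
rel [ 20.2 -30.9] tool -31.0 20.1 yaw 90.2 r 36.92241507603204 z 0.04292808069413085 q7 0.2412535541717601 F [ 1.7 -1.1 -0.3] 25.55
```

View pics/wz13.png

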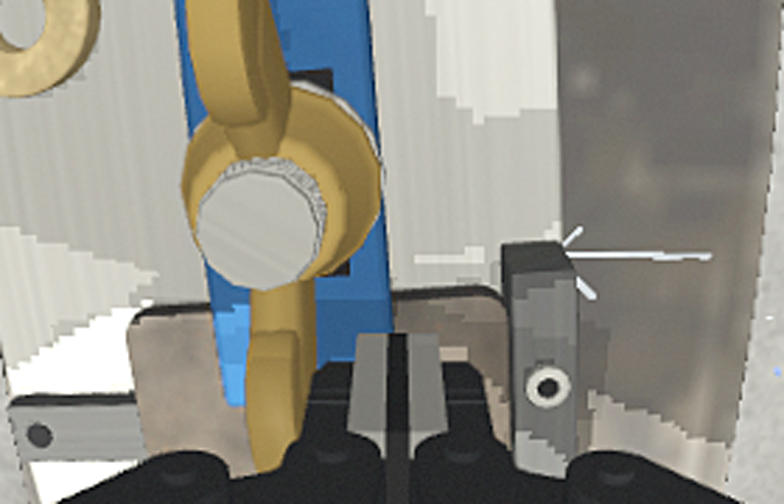

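Emit:
{"fn": "servo_tool", "kwargs": {"targets": [[[-0.031, -0.057, 0], 1], [[-0.031, -0.057, 0], 1], [[-0.031, -0.057, 0], 1], [[-0.031, -0.057, 0], 1], [[-0.031, -0.057, 0], 1], [[-0.031, -0.057, 0], 1]]}}

```text
clock: 26.35
position: [0.4731, 0.1073, 0.0427]
tool_rot: [3.141, -0.001, 1.053]
force: [1.5, -2.9, -0.3]
grip_width: 0.0001
```

```bash
python3 rel.py
```

```text
rel [  1.5 -36.6] tool -31.0 19.4 yaw 60.3 r 36.58479150325197 z 0.042736741066251735 q7 -0.12219491710849242 F [ 1.5 -2.9 -0.3] 26.35
```

Emit:
{"fn": "servo_tool", "kwargs": {"targets": [[[-0.031, -0.057, 0], 1], [[-0.031, -0.057, 0], 1], [[-0.031, -0.057, 0], 1], [[-0.031, -0.057, 0], 1]]}}

```text
clock: 26.85
position: [0.4601, 0.1091, 0.0427]
tool_rot: [3.141, -0.001, 0.703]
force: [0.3, -3.9, 0.3]
grip_width: 0.0003
```

```bash
python3 rel.py
```

```text
rel [-11.4 -34.8] tool -31.2 19.1 yaw 40.3 r 36.60042843488155 z 0.04269167164974141 q7 -0.3796608021624837 F [ 0.3 -3.9  0.3] 26.85
```

Emit:
{"fn": "servo_tool", "kwargs": {"targets": [[[-0.015, -0.029, 0], 0.5], [[-0.015, -0.029, 0], 0.5], [[-0.015, -0.029, 0], 0.5], [[-0.015, -0.029, 0], 0.5], [[0, 0, 0], 0]]}}

```text
clock: 27.48
position: [0.4568, 0.1091, 0.0429]
tool_rot: [3.135, -0.003, 0.528]
force: [14.7, -22.4, -6.3]
grip_width: -0.0001
```

```bash
python3 rel.py;python3 look.py 14
```

```text
rel [-14.7 -34.8] tool -30.3 22.6 yaw 30.3 r 37.761981292906405 z 0.04288232958678274 q7 -0.5133731529318221 F [ 14.7 -22.4  -6.3] 27.475
```

View pics/wz14.png

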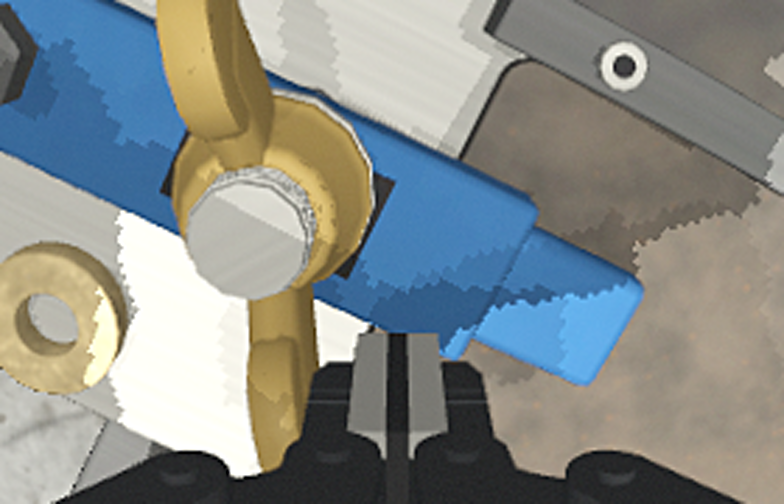

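Emit:
{"fn": "servo_tool", "kwargs": {"targets": [[[0, -0.03, 0], 0], [[0, 0, 0], 0]]}}

```text
clock: 27.78
position: [0.4567, 0.1093, 0.043]
tool_rot: [3.133, -0.004, 0.528]
force: [18.6, -30.4, -9.9]
grip_width: -0.0003
```

```bash
python3 rel.py
```

```text
rel [-14.8 -34.6] tool -30.2 22.4 yaw 30.3 r 37.59770065799213 z 0.042999217807983145 q7 -0.5152070031671767 F [ 18.6 -30.4  -9.9] 27.775
```

Emit:
{"fn": "servo_tool", "kwargs": {"targets": [[[0, 0.12, 0], 0], [[0, 0.2, 0], 0], [[0, 0, -0.6], 0], [[0, 0, -1], 0], [[0, 0, -1], 0], [[0, 0, -0.6], 0], [[0, 0, 0], 0]]}}

```text
clock: 28.65
position: [0.462, 0.1001, 0.2038]
tool_rot: [-3.141, -0.003, 0.532]
force: [-0.7, 0.9, -0.4]
grip_width: 0.0
```

```bash
python3 rel.py
python3 - <<'E'
from h import *
im,c=snap('side','side15');w,c2=snap('wrist','wrist15')
cv2.imwrite('pics/s15.png',cv2.resize(im[160:250,200:330],None,fx=6,fy=6,interpolation=cv2.INTER_CUBIC))
E
```

```text
rel [ -9.5 -43.8] tool -30.4 32.9 yaw 30.5 r 44.78765942164651 z 0.2038050074298678 q7 -0.7447519154231133 F [-0.7  0.9 -0.4] 28.65
```

View pics/s15.png

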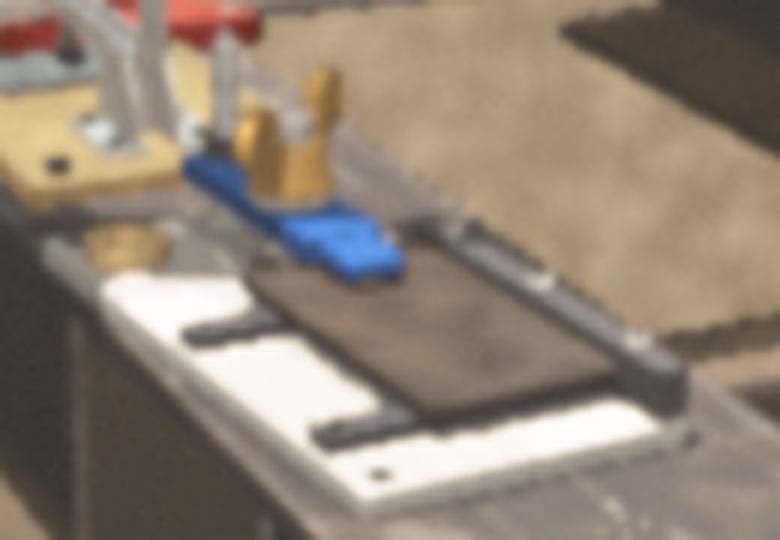

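View pics/wrist15.png

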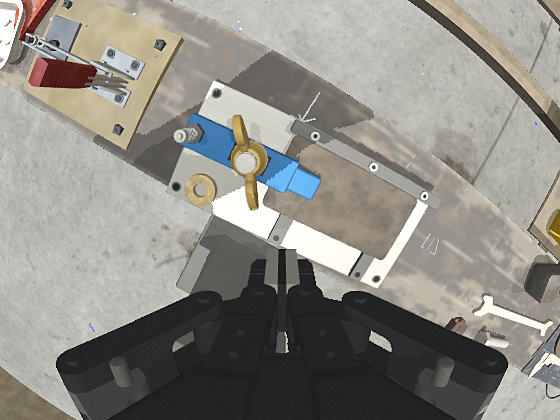

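Emit:
{"fn": "servo_tool", "kwargs": {"targets": [[[0, 0, -0.8], 0], [[0.1, -0.45, -0.2], 0], [[0.2, -0.9, 0], 0], [[0.2, -0.9, 0], 0], [[0.2, -0.9, 0], 0], [[0.2, -0.9, 0], 0], [[0.2, -0.9, 0], 0], [[0.2, -0.9, 0], 0], [[0.1, -0.5, 0], 0], [[0, 0, 0], 0]]}}

```text
clock: 30.0
position: [0.3599, 0.41, 0.2507]
tool_rot: [3.14, 0.002, 0.534]
force: [0.4, -0.9, -0.6]
grip_width: -0.0003
```

Run:
```python
from h import *
w,c2=snap('top','top16');im,c=snap('side','side16')
cv2.imwrite('pics/t16.png',cv2.resize(w[170:265,140:300],None,fx=5,fy=5,interpolation=cv2.INTER_CUBIC))
```

```text
(no output)
```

View pics/t16.png

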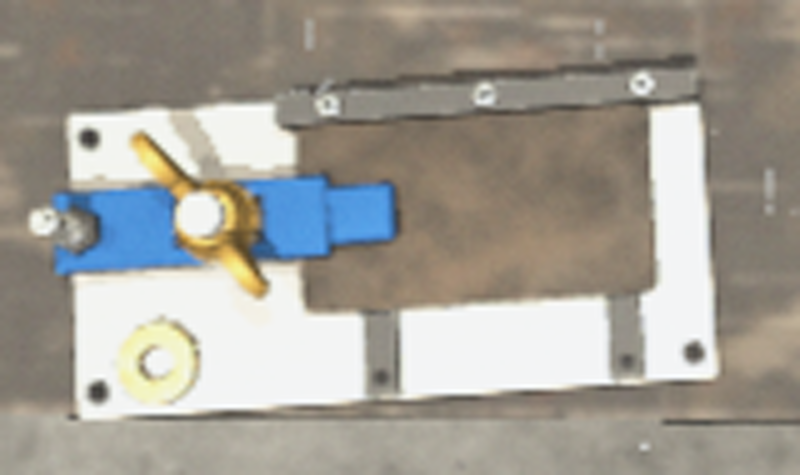

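View pics/side16.png

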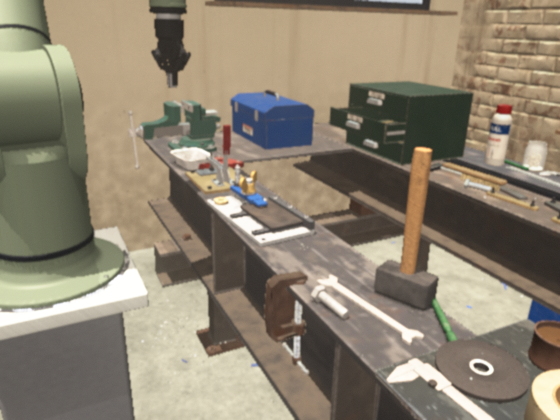

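Run:
```python
from h import *
c=load('top16')
f=lambda p,z:tofix(onz(c,*zt(*p),z))
a=f((139,137),.08);b=f((262,293),.08);d=a-b;print(a,b,'joint',2*np.pi+np.pi-np.arctan2(d[1],d[0]))
for n,p in [('near R',(640,295)),('near L',(320,311)),('far R',(640,107)),('far L',(310,126))]: print(n,f(p,.027))
print('fence',f((300,127),.034),f((640,104),.034),'bush',f((158,362),.022))
a0=cv2.imread('pics/top0.png').astype(int);a1=cv2.imread('pics/top16.png').astype(int)
D=np.abs(a0-a1).max(2)>60
print('changed spanner/bolt/rest',D[170:260,290:470].sum(),'bush',D[232:253,160:184].sum())
```

```text
[46.5 99.3] [-23.4  49. ] joint 8.801018769975048
near R [ -30.6 -108.3]
near L [-29.2  34.9]
far R [  53.9 -112.9]
far L [54.4 36.2]
fence [53.2 39.3] [  54.2 -113.3] bush [-47.3 109.6]
changed spanner/bolt/rest 0 bush 16
```

Every check agrees: the nut measures 8.80 rad, which is its stop, the plate is flush, and nothing else has moved. I'm handing the job in.

Run:
```python
from workcell import bot
print(bot.job_done(), bot.observe()['clock'])
```

```text
the job is handed in; nothing more can be done
the job is handed in; nothing more can be done
```

The plate is flush along the fence and clamped, and the job is handed in; the clock read about 30 s at my last move, against the 58 s limit. I used only the closed fingertips throughout.

- **Plate:** I pushed it back at the middle of its near edge until the force rose to about 24 N against the fence. Afterwards its far edge measured 54 to 55 mm along the fixture's x at both ends. The face is given at 55 mm, and my own points on the fence read 52 to 54 mm. The near edge sits at about -30 mm, as an 85 mm plate should.
- **Wing nut:** I wound it clockwise in two strokes against one wing at a time, about 180° and then 145°, lifting over between them. On the last push the force rose from 27 to about 36 N with almost no movement. From the final top view it measures 8.80 rad, against the stop at 8.8.
- **Left alone:** The bush measures the same position as at the start. The top view shows no change around the spanner and the bolt. The hand is clear, about 0.25 m up and away to the left.

One thing disagreed: the visible fingertips ended about 22 mm above the reported tool point. I set the working heights from the pictures and by feeling for contact, and these worked for both the push and the strokes. I could not measure the clamping force on the plate directly, so that rests on the nut being at its stop and the strap looking seated.

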